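# Put the mixed-up beakers back in their own holders and fit the filter

## Task

The three beakers were put back in the wrong holders: move each one into the holder of its own colour, standing upright on the holder's floor; the empty grey holder is free for parking one on the way. The green filter insert must end up fully seated in the pink beaker, its flange resting level on the rim. Set things down without dropping or tipping them, and leave the amber bottle and the culture dish where they are.

Things in the scene. Friction and masses are not known exactly. Their poses are not given: they have to be found in the camera images.
- beaker_pink_center (a point): pink tapered plastic beaker, open at the top, 85 mm high, empty, 55 to 115 g; this point is on its axis, half-way up (42.5 mm above its underside), z axis up. Outside it tapers from 44 mm across at the foot to 55 mm at 50 mm up; above that a straight grip band 60 mm across runs from 53 mm up to the rim at 85 mm. Wall 3 mm, mouth 54 mm across inside. Yaw is of no account. At the start it stands in the blue holder.
- beaker_blue_center (a point): blue tapered plastic beaker, open at the top, 85 mm high, empty, 55 to 115 g; this point is on its axis, half-way up (42.5 mm above its underside), z axis up. Outside it tapers from 44 mm across at the foot to 55 mm at 50 mm up; above that a straight grip band 60 mm across runs from 53 mm up to the rim at 85 mm. Wall 3 mm, mouth 54 mm across inside. Yaw is of no account. At the start it stands in the yellow holder.
- beaker_yellow_center (a point): yellow tapered plastic beaker, open at the top, 85 mm high, empty, 55 to 115 g; this point is on its axis, half-way up (42.5 mm above its underside), z axis up. Outside it tapers from 44 mm across at the foot to 55 mm at 50 mm up; above that a straight grip band 60 mm across runs from 53 mm up to the rim at 85 mm. Wall 3 mm, mouth 54 mm across inside. Yaw is of no account. At the start it stands in the pink holder.
- holder_pink_seat (a point): pink holder fixed to the bench: a tapered open cup 40 mm high and 76 mm across its top rim, on a round foot 96 mm across, all pink. This point is the centre of its inner floor, 6 mm above the bench, z axis up. The recess is 68 mm across at the mouth and about 55 mm at the floor, so a beaker drops in with some 5 mm of play and stands on the floor, its grip band standing clear above the holder.
- holder_blue_seat (a point): blue holder fixed to the bench: a tapered open cup 40 mm high and 76 mm across its top rim, on a round foot 96 mm across, all blue. This point is the centre of its inner floor, 6 mm above the bench, z axis up. The recess is 68 mm across at the mouth and about 55 mm at the floor, so a beaker drops in with some 5 mm of play and stands on the floor, its grip band standing clear above the holder.
- holder_yellow_seat (a point): yellow holder fixed to the bench: a tapered open cup 40 mm high and 76 mm across its top rim, on a round foot 96 mm across, all yellow. This point is the centre of its inner floor, 6 mm above the bench, z axis up. The recess is 68 mm across at the mouth and about 55 mm at the floor, so a beaker drops in with some 5 mm of play and stands on the floor, its grip band standing clear above the holder.
- holder_grey_seat (a point): grey holder fixed to the bench: a tapered open cup 40 mm high and 76 mm across its top rim, on a round foot 96 mm across, all grey. This point is the centre of its inner floor, 6 mm above the bench, z axis up. The recess is 68 mm across at the mouth and about 55 mm at the floor, so a beaker drops in with some 5 mm of play and stands on the floor. It is empty at the start: the free spot.
- filter_center (a point): green filter insert standing on the bench, 75 mm high, 35 to 70 g; this point is on its axis, half-way up (37.5 mm above its underside), z axis up. From below: a pale grey solid tapered basket, 32 mm across at the foot and 44 mm at 40 mm up; a flange 64 mm across and 3 mm thick (40 to 43 mm up); a straight round collar 34 mm across (43 to 75 mm up) to grip it by, with a dark disc on top. Seated in a beaker, its basket hangs inside and the flange rests on the beaker's rim.
- bottle_center (a point): small amber glass bottle with a white cap, loose, 44 mm across and 75 mm high, standing among the holders; this point is its centre. To be left alone.
- dish_center (a point): closed clear culture dish with pale pink inside, loose, 63 mm across and 16 mm high, lying among the holders; this point is its centre. To be left alone.

How it is judged:
At the end, for the whole second after the job is handed in: Each beaker is in the holder of its own colour (10 mm of its axis, underside within 4 mm of its floor), and the filter insert is in the pink beaker (10 mm of its axis, flange within 4 mm of the rim); all within 0.1 rad of upright, released and at rest (horizontal distance between beaker_pink_center and holder_pink_seat below 0.01 m and z of beaker_pink_center in the frame of holder_pink_seat between 0.0385 and 0.0465 m and angle between each of beaker_pink_center, beaker_blue_center, beaker_yellow_center, filter_center's own z axis and vertical below 0.1 rad and linear speed of each of beaker_pink, beaker_blue, beaker_yellow, filter below 0.02 m/s and horizontal distance between beaker_blue_center and holder_blue_seat below 0.01 m and z of beaker_blue_center in the frame of holder_blue_seat between 0.0385 and 0.0465 m and horizontal distance between beaker_yellow_center and holder_yellow_seat below 0.01 m and z of beaker_yellow_center in the frame of holder_yellow_seat between 0.0385 and 0.0465 m and horizontal distance between filter_center and beaker_pink_center below 0.01 m and z of filter_center in the frame of beaker_pink_center between 0.036 and 0.044 m); the robot touches nothing.
It fails at once if a beaker or the filter insert was dropped (fell free from more than about 25 mm) ((linear speed of filter above 0.7 m/s and contact force between the fingers and filter below 0.05 N) or (linear speed of beaker_pink above 0.7 m/s and contact force between the fingers and beaker_pink below 0.05 N) or (linear speed of beaker_blue above 0.7 m/s and contact force between the fingers and beaker_blue below 0.05 N) or (linear speed of beaker_yellow above 0.7 m/s and contact force between the fingers and beaker_yellow below 0.05 N)).
It fails at once if a beaker or the filter insert was tipped over (more than about 45 degrees) (angle between any of beaker_pink_center, beaker_blue_center, beaker_yellow_center, filter_center's own z axis and vertical above 0.8 rad).
It fails at once if the amber bottle was moved more than 30 mm or knocked over (distance of bottle_center from where it was at the start of the episode above 0.03 m or angle between bottle_center's own z axis and vertical above 0.6 rad).
It fails at once if the culture dish was moved more than 30 mm (distance of dish_center from where it was at the start of the episode above 0.03 m).
It also fails if it takes over 131 s, if anything falls off the work surface, if the arm or the gripper's body presses on something with over 40 N, if the wrist force passes 120 N, or if a joint passes its speed limit or range.

## Robot

A 6-joint arm with a two-finger parallel gripper is mounted at the origin on the work surface. World frame = base frame: x ahead of the robot, y to its left, z up, the work surface at z = 0. Lengths are in m, angles in rad, forces in N, time in s.
With the tool pointing down it reaches from about 0.35 to 0.975 m from the base axis. Payload 4.9 kg.
Tool frame: the origin (TCP) lies midway between the tips of the shut fingers; the grasp point (between the pads) lies 19 mm behind it; z points along the fingers, y is the direction in which the jaws open and shut (so a half turn about z gives the same grasp; the last joint's range is limited). The gripper opens to 85 mm and grips with 20 to 120 N. Pads are 22 mm wide; open, the fingers measure 114 mm over their backs; the gripper's body (76 mm by 85 mm) begins 54 mm behind the grasp point. The pads swing forward as they close: fully open they stand 13 mm farther back than shut.
Start: joints at [-1.412, 0.053, 1.613, -0, 1.476, -0.119], TCP at [0.171, -0.601, 0.231] pointing down, gripper open.
Joint ranges: [-3.01, 3.01], [-1.01, 2.22], [0.06, 2.58], [-1.02, 4.17], [0.09, 2.62], [-3.14, 3.14]. Speed limits (rad/s): [2.57, 2.57, 3.14, 3.14, 3.14, 3.14].

## Interface

Orientations are given as a rotation vector (axis times angle).
In Python, from station import ctrl gives the robot as it stands.
- The arm moves only by the shell command python3 -m jog 'ROWS' [FORCE]. ROWS is JSON, one flat list of numbers, 7 for each row, row after row: the opening, from 0 (shut) to 1 (fully open), then the shift along the tool's x, y, z in m, then the turn, a rotation vector about the tool's x, y, z in degrees. A call has 1 to 10 rows; each row shifts and turns the commanded pose from where the row before left it, along the tool's axes as they then stand; what a row does not reach is not made up. A row lasts 1/8 s, in which the tool goes at most 62.5 mm and 10.7 degrees, less where a joint would pass 70% of its speed; a pose out of reach is approached as far as the arm can. A call with a gripper value outside its range is refused whole. The fingers move at their own pace and stop on an object; FORCE is the grip in N (left out, the last holds). Time passes only in rows, so rows that do not move let the fingers close. It gives the time, the measured TCP pose, the force and the opening at its end, in the units of the state.
- ctrl.get_obs(): the state, without advancing time (a new reading comes with each control period).
- ctrl.get_image(name): name is "scene" or "side" or "wrist"; returns a dict with "image" (384x512x3 uint8, blue, green, red), "camera_matrix" (3x3 intrinsics, pixels), "dist_coeffs" ([k1, k2, p1, p2, k3] as OpenCV has them; the pictures are not rectified), "rvec" (rotation vector, rad) and "tvec" (3), from world to camera coordinates, as OpenCV has them; the wrist camera has in their place "mount" (4x4, takes a point from camera to tool coordinates, whose origin is the TCP and whose axes are the flange's). Camera axes: x right, y down, z forward; pixel columns grow to the right and rows downward; lengths in m; the calibration is good to about 2 mm. A picture is of the moment at which its call begins: read the wrist's pose just before it. There is no depth.
- ctrl.finish_job(): hands the job in, once; it reports no verdict.
Trained networks look in a picture, given as the dict that the camera call returned (one of the last four; its "shot" number tells which), for a name from the list of things; names that differ only in an ending like _2 or _b are one class to them, and where a whole thing is asked for, a point or a joint stands for the part that bears it (a point fixed in the world has none). Each returns a list of dicts, best first, with "p" (0 to 1); they miss things now and then, are a little off and sometimes report something else, mostly with a low value. They report only what shows in the picture. A call takes as long as a camera call.
- ctrl.boxes_of(target, picture): "box" ([centre column, centre row, width, height] in pixels, round what is visible of it).
The state is a dict: "t": time; "q": joint angles; "dq": joint speeds; "effort": joint torques, N m; "tool_pos": TCP position; "tool_rot": TCP orientation; "contact_force": force on the tool from outside, world axes, zero at the start; "wrist_torque": the same for the moment, N m; "opening": finger opening in m.
Only numpy, scipy, OpenCV 4.12 (cv2) and the standard library are available. Lean on these libraries where they do the work, as an engineer would, in place of code of your own. Each camera call takes 0.05 s, during which the arm holds its last target. There are 200 camera calls.

## Working session

There is one attempt and no reset: what is moved stays moved. The work goes in short steps, Python scripts to look and compute and a shell command to move; the robot and the scene stay as the last step left them, time stands still between calls to the robot, and variables do not carry over. Pictures are saved under pics/ and viewed, about 12 in all and at most 16, crops included, and the job is handed in when it is done.

```bash
mkdir -p pics; ls; cat > h.py <<'E'
import numpy as np, cv2
from station import ctrl
def Rt(p): return cv2.Rodrigues(np.array(p['rvec'],float))[0], np.array(p['tvec'],float).ravel()
def ray(p,uv,obs=None):
    K=np.array(p['camera_matrix'],float); d=np.array(p['dist_coeffs'],float)
    x=cv2.undistortPoints(np.array([[uv]],float),K,d)[0,0]; v=np.array([x[0],x[1],1])
    if 'mount' in p:
        M=np.array(p['mount']); T=np.eye(4); T[:3,:3]=cv2.Rodrigues(np.array(obs['tool_rot'],float))[0]; T[:3,3]=obs['tool_pos']
        W=T@M; return W[:3,3],W[:3,:3]@v
    R,t=Rt(p); return -R.T@t, R.T@v
def atz(p,uv,z,obs=None):
    o,v=ray(p,uv,obs); return o+v*(z-o[2])/v[2]
def proj(p,X,obs=None):
    K=np.array(p['camera_matrix'],float); d=np.array(p['dist_coeffs'],float)
    if 'mount' in p:
        M=np.array(p['mount']); T=np.eye(4); T[:3,:3]=cv2.Rodrigues(np.array(obs['tool_rot'],float))[0]; T[:3,3]=obs['tool_pos']
        W=np.linalg.inv(T@M); r=cv2.Rodrigues(W[:3,:3])[0]; t=W[:3,3]
    else: r=np.array(p['rvec'],float); t=np.array(p['tvec'],float)
    return cv2.projectPoints(np.array(X,float).reshape(-1,1,3),r,t,K,d)[0].reshape(-1,2)
def shot(name): 
    o=ctrl.get_obs(); return ctrl.get_image(name),o
names=['beaker_pink_center','beaker_blue_center','beaker_yellow_center','holder_pink_seat','holder_blue_seat','holder_yellow_seat','holder_grey_seat','filter_center','bottle_center','dish_center']
E
python3 - <<'E'
from h import *
o=ctrl.get_obs(); print({k:np.round(v,3) for k,v in o.items()})
for n in ['scene','side']:
    p,o=shot(n); cv2.imwrite(f'pics/{n}0.png',p['image'])
    R,t=Rt(p); print(n,'cam at',-R.T@t)
    for k in names:
        for b in ctrl.boxes_of(k,p)[:1]:
            print(k,np.round(b['p'],2),np.round(b['box'],1),atz(p,b['box'][:2],0.045).round(3))
E
```

```text
pics
{'t': np.float64(0.0), 'q': array([-1.412,  0.053,  1.614, -0.   ,  1.476, -0.119]), 'dq': array([ 0.   , -0.   , -0.001, -0.   ,  0.   , -0.   ]), 'effort': array([ 1.0000e-03, -3.9367e+01, -3.7018e+01, -0.0000e+00,  7.0000e-03,
       -0.0000e+00]), 'tool_pos': array([ 0.171, -0.6  ,  0.23 ]), 'tool_rot': array([-3.109, -0.435,  0.   ]), 'contact_force': array([0.303, 0.43 , 0.249]), 'wrist_torque': array([-0.009, -0.005,  0.011]), 'opening': np.float64(0.085)}
scene cam at [0.98573792 0.15583174 0.66240274]
beaker_pink_center 0.58 [406.5 203.5  39.7  43.4] [0.448 0.265 0.045]
beaker_blue_center 0.96 [319.6 276.4  44.2  49.9] [0.654 0.148 0.045]
beaker_yellow_center 0.75 [273.3 164.3  32.2  43.2] [ 0.44  -0.006  0.045]
holder_pink_seat 0.7 [272.9 183.4  44.1  33.9] [0.489 0.009 0.045]
holder_blue_seat 0.94 [395.  223.4  52.3  47.7] [0.502 0.251 0.045]
holder_yellow_seat 0.74 [313.9 296.8  53.5  50.3] [0.693 0.148 0.045]
holder_grey_seat 0.64 [165.  231.7  54.   46.8] [ 0.663 -0.136  0.045]
filter_center 0.9 [157.3 134.2  29.8  33.3] [ 0.444 -0.27   0.045]
bottle_center 0.73 [240.1 247.3  26.3  36.8] [0.647 0.002 0.045]
dish_center 0.7 [331.  194.8  30.   26.2] [0.477 0.124 0.045]
side cam at [ 0.41689529 -0.55243622  0.7611242 ]
beaker_pink_center 0.91 [199.8 131.7  23.   31.6] [0.466 0.275 0.045]
beaker_blue_center 0.67 [290.  147.1  30.   30.9] [0.671 0.166 0.045]
beaker_yellow_center 0.73 [210.8 215.3  29.   35.3] [0.449 0.006 0.045]
holder_pink_seat 0.56 [217.8 233.4  41.2  33.3] [ 0.456 -0.044  0.045]
holder_blue_seat 0.85 [204.8 147.2  33.7  26.6] [0.47  0.216 0.045]
holder_yellow_seat 0.81 [291.2 168.6  38.7  29.1] [0.653 0.096 0.045]
holder_grey_seat 0.7 [318.9 268.1  46.5  44.3] [ 0.63  -0.17   0.045]
filter_center 0.66 [234.1 342.2  34.   37.3] [ 0.442 -0.276  0.045]
bottle_center 0.69 [299.1 207.8  18.9  31.4] [ 0.637 -0.019  0.045]
dish_center 0.64 [201.2 187.4  21.7  18.6] [0.441 0.088 0.045]
```

```bash
python3 - <<'E'
from h import *
a=cv2.imread('pics/scene0.png');b=cv2.imread('pics/side0.png')
cv2.imwrite('pics/both.png',np.hstack([a[90:350,110:460],b[90:370,150:500][:260]]))
E
```

```text
(no output)
```

View pics/scene0.png

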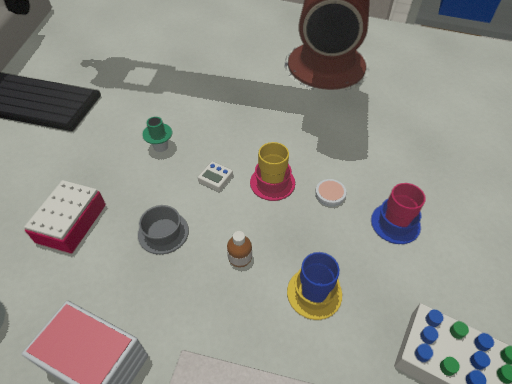

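View pics/side0.png

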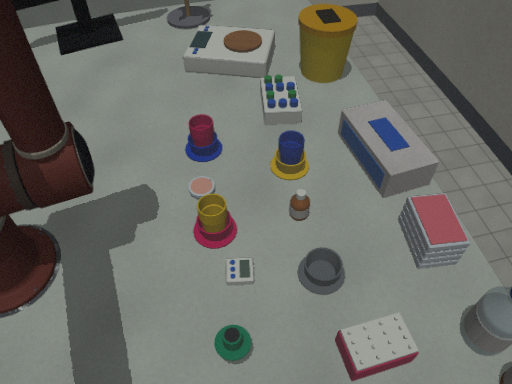

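```bash
cat > fit.py <<'E'
from h import *
from scipy.optimize import least_squares
th=np.linspace(0,2*np.pi,48)
def circ(x,y,r,z): return np.c_[x+r*np.cos(th),y+r*np.sin(th),0*th+z]
# name -> circles (r,z), sides used (L,T,R,B)
def model(k,base=None):
    if 'beaker' in k:
        b=.006 if base is None else base
        return [(.03,b+.085),(.03,b+.053)],'LTR'
    if 'holder' in k: return [(.048,.002),(.038,.04)], 'LRB' if 'grey' not in k else 'LTRB'
    if 'filter' in k:
        b=0 if base is None else base
        return [(.032,b+.0415),(.017,b+.075),(.016,b)],'LTRB'
    if 'bottle' in k: return [(.022,.0),(.022,.04),(.01,.075)],'LTRB'
    return [(.0315,.016),(.0315,0)],'LTRB'
def locate(k,views,x0,base=None,sides=None):
    C,s=model(k,base); s=sides or s
    def res(v):
        out=[]
        for p,o,b in views:
            q=proj(p,np.vstack([circ(v[0],v[1],r,z) for r,z in C]),o)
            m=dict(L=q[:,0].min(),R=q[:,0].max(),T=q[:,1].min(),B=q[:,1].max())
            w=dict(L=b[0]-b[2]/2,R=b[0]+b[2]/2,T=b[1]-b[3]/2,B=b[1]+b[3]/2)
            out+=[m[c]-w[c] for c in s]
        return np.array(out)
    r=least_squares(res,x0,loss='soft_l1'); return r.x,r.fun
def best(k,p,mp=.3):
    bs=ctrl.boxes_of(k,p); return bs[0]['box'] if bs and bs[0]['p']>mp else None
E
python3 - <<'E'
from fit import *
P=[shot(n) for n in ('scene','side')]
for k in names:
    vs=[(p,o,best(k,p)) for p,o in P]; vs=[v for v in vs if v[2] is not None]
    x0=atz(vs[0][0],vs[0][2][:2],.03)[:2]
    x,f=locate(k,vs,x0); print(k,x.round(4),'res',f.round(1), [locate(k,[v],x0)[0].round(3) for v in vs])
E
```

```text
beaker_pink_center [0.4666 0.2526] res [ 0.5  1.7 -3.4 -2.9 -0.7 -0. ] [array([0.462, 0.255]), array([0.47 , 0.249])]
beaker_blue_center [0.6653 0.1496] res [-0.2  0.2 -0.5 -0.7 -4.  -0.1] [array([0.665, 0.15 ]), array([0.662, 0.136])]
beaker_yellow_center [ 0.4528 -0.0035] res [ 0.   0.3 -2.3 -0.4 -3.5 -0.3] [array([ 0.451, -0.002]), array([ 0.452, -0.013])]
holder_pink_seat [ 0.4537 -0.0054] res [-0.1 -2.2  0.9 -0.5 -0.7 -1.2] [array([ 0.451, -0.004]), array([ 0.454, -0.009])]
holder_blue_seat [0.4725 0.2597] res [-0.5 -0.3  0.6 -1.1 -0.2 -2.1] [array([0.471, 0.26 ]), array([0.473, 0.252])]
holder_yellow_seat [0.6709 0.1479] res [ 1.9  0.1 -0.7  1.4  0.8  1.9] [array([0.673, 0.147]), array([0.67 , 0.154])]
holder_grey_seat [ 0.6441 -0.1548] res [-0.1 -0.1 -4.2  0.1 -0.1 -0.3 -1.  -0.6] [array([ 0.643, -0.151]), array([ 0.645, -0.156])]
filter_center [ 0.4372 -0.2748] res [ 0.2  0.2  0.3  3.2 -2.3 -0.   0.8  0.7] [array([ 0.432, -0.278]), array([ 0.438, -0.274])]
bottle_center [ 0.6412 -0.0027] res [ 1.9 -0.6 -2.5  0.7] [array([ 0.641, -0.003])]
dish_center [0.4474 0.1218] res [ 0.4 -0.6  0.1  1.1 -2.6 -0.3  3.1  2.7] [array([0.447, 0.121]), array([0.448, 0.127])]
```

```bash
python3 -m jog '[1,0,0,0,0,0,8, 1,0,0,0,0,0,7.9, 1,0.02,-0.042,0,0,0,0, 1,0.02,-0.042,0,0,0,0, 1,0.02,-0.042,0,0,0,0, 1,0.02,-0.042,0,0,0,0, 1,0.02,-0.042,0,0,0,0, 1,0.02,-0.042,0,0,0,0, 1,0.02,-0.042,0,0,0,0, 1,0.02,-0.042,0,0,0,0]' 30
python3 -m jog '[1,0.02,-0.042,0,0,0,0, 1,0.02,-0.042,0,0,0,0, 1,0.02,-0.042,0,0,0,0, 1,0.02,-0.042,0,0,0,0, 1,0.02,-0.042,0,0,0,0, 1,0.02,-0.042,0,0,0,0, 1,0,0,0,0,0,0]'
```

```text
t: 3.45
tool_pos: [0.3318, -0.2636, 0.2316]
tool_rot: [3.141, -0.0, 0.001]
contact_force: [0.5, -0.7, 0.2]
opening: 0.0857
t: 4.32
tool_pos: [0.4518, -0.0107, 0.2314]
tool_rot: [-3.141, -0.008, 0.0]
contact_force: [0.6, -0.7, -0.2]
opening: 0.0857
```

```bash
cat > w.py <<'E'
import sys
from fit import *
# usage: w.py pic.png name:x:y[:base] ...
p,o=shot('wrist'); im=p['image'].copy(); print('t',round(float(o['t']),2),'tcp',np.round(o['tool_pos'],4))
for a in sys.argv[2:]:
    f=a.split(':'); k=f[0]; b=best(k,p,.2)
    if b is None: print(k,'none'); continue
    base=float(f[3]) if len(f)>3 else None
    x,r=locate(k,[(p,o,b)],[float(f[1]),float(f[2])],base,'LTRB' if 'holder' in k else None)
    d=x-np.array(o['tool_pos'])[:2]
    print(k,x.round(4),'res',r.round(1),'box',np.round(b),'tool shift x %.4f y %.4f'%(d[0],-d[1]))
    for (rr,z) in model(k,base)[0]:
        for u in proj(p,circ(x[0],x[1],rr,z),o): cv2.circle(im,tuple(int(c) for c in u),1,(255,255,255),-1)
cv2.imwrite(sys.argv[1],im)
E
python3 w.py pics/w1.png beaker_yellow_center:.4528:-.0035 holder_pink_seat:.4537:-.0054
```

```text
t 4.33 tcp [ 0.4518 -0.0107  0.2314]
beaker_yellow_center [ 0.4503 -0.0035] res [ 1.1 -0.  -1.1] box [250. 181.  64.  65.] tool shift x -0.0015 y -0.0072
holder_pink_seat [ 0.4553 -0.0063] res [-2.6 -2.   2.6 15.3] box [254. 155.  72.  60.] tool shift x 0.0035 y -0.0043
```

View pics/w1.png

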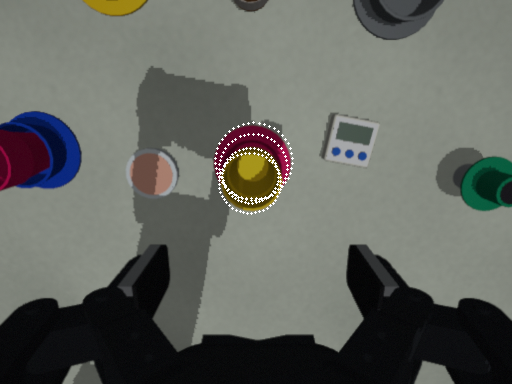

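```bash
python3 -m jog '[1,-0.0015,-0.007,0.03,0,0,0, 1,0,0,0.04,0,0,0, 1,0,0,0.04,0,0,0, 1,0,0,0.035,0,0,0, 1,0,0,0.02,0,0,0, 1,0,0,0.016,0,0,0, 1,0,0,0,0,0,0]'
python3 -m jog '[0.2,0,0,0,0,0,0, 0.2,0,0,0,0,0,0, 0.2,0,0,0,0,0,0, 0.2,0,0,0,0,0,0, 0.2,0,0,0,0,0,0, 0.2,0,0,0,0,0,0]' 30
```

```text
t: 5.35
tool_pos: [0.4488, -0.0065, 0.0493]
tool_rot: [-3.141, 0.002, 0.004]
contact_force: [-0.6, 0.1, 0.3]
opening: 0.0854
t: 6.1
tool_pos: [0.4509, -0.0061, 0.0518]
tool_rot: [3.141, 0.001, 0.004]
contact_force: [-1.2, -0.8, 6.0]
opening: 0.0589
```

```bash
python3 -m jog '[0.2,0,0,-0.01,0,0,0, 0.2,0,0,-0.03,0,0,0, 0.2,0,0,-0.05,0,0,0, 0.2,0,0,-0.05,0,0,0, 0.2,0.0386,0.0298,0,0,0,0, 0.2,0.0386,0.0298,0,0,0,0, 0.2,0.0386,0.0298,0,0,0,0, 0.2,0.0386,0.0298,0,0,0,0, 0.2,0.0386,0.0298,0,0,0,0, 0.2,0,0,0,0,0,0]'
python3 w.py pics/w2.png beaker_yellow_center:.644:-.155:0.146 holder_grey_seat:.644:-.155
```

```text
t: 7.35
tool_pos: [0.6438, -0.1567, 0.189]
tool_rot: [-3.141, 0.002, 0.003]
contact_force: [-0.5, 0.3, -1.3]
opening: 0.0593
t 7.35 tcp [ 0.6438 -0.1567  0.189 ]
beaker_yellow_center [ 0.6515 -0.1574] res [-2.4  0.2  2.4] box [259. 263. 153. 159.] tool shift x 0.0078 y 0.0007
holder_grey_seat [ 0.6472 -0.1617] res [-0.6 -2.3  0.6 10.4] box [262. 165.  85.  75.] tool shift x 0.0035 y 0.0050
```

View pics/w2.png

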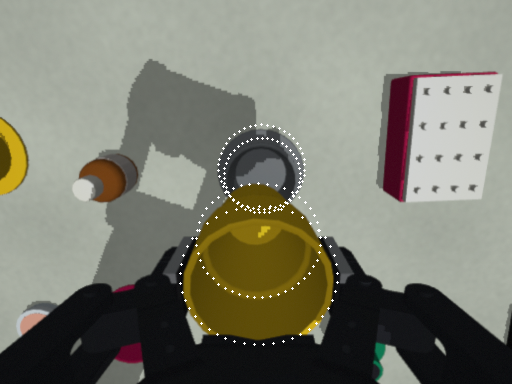

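```bash
sed -i "s/return \[(.03,b+.085),(.03,b+.053)\],'LTR'/return [(.03,b+.085),(.03,b+.053)]+([(.022,b)] if b>.02 else []),'LTR'/; " fit.py; sed -i "s/'LTRB' if 'holder' in k else None/'LTR' if 'holder' in k else None/" w.py
python3 -m jog '[0.2,0.001,0.0035,0.03,0,0,0, 0.2,0,0,0.04,0,0,0, 0.2,0,0,0.035,0,0,0, 0.2,0,0,0.018,0,0,0, 0.2,0,0,0.008,0,0,0, 0.2,0,0,0.003,0,0,0, 0.2,0,0,0,0,0,0]'
python3 -m jog '[0.2,0,0,0.002,0,0,0, 0.2,0,0,0.001,0,0,0, 0.2,0,0,0,0,0,0]'
```

```text
t: 8.38
tool_pos: [0.6446, -0.1587, 0.0577]
tool_rot: [3.141, 0.001, 0.003]
contact_force: [0.1, 0.0, -0.1]
opening: 0.0587
t: 8.75
tool_pos: [0.6438, -0.1584, 0.0533]
tool_rot: [-3.142, -0.0, 0.0]
contact_force: [0.2, 0.4, -1.1]
opening: 0.059
```

```bash
python3 -m jog '[0.2,0,0,0.0015,0,0,0, 0.2,0,0,0.0015,0,0,0, 0.2,0,0,0,0,0,0]'
```

```text
t: 9.12
tool_pos: [0.6446, -0.1585, 0.0519]
tool_rot: [3.141, 0.001, 0.002]
contact_force: [-1.8, 1.1, 5.1]
opening: 0.0589
```

```bash
python3 -m jog '[1,0,0,0,0,0,0, 1,0,0,0,0,0,0, 1,0,0,0,0,0,0, 1,0,0,0,0,0,0, 1,0,0,-0.03,0,0,0, 1,0,0,-0.05,0,0,0, 1,0,0,-0.06,0,0,0, 1,-0.02,-0.046,-0.02,0,0,0, 1,-0.02,-0.046,-0.02,0,0,0, 1,-0.02,-0.046,0,0,0,0]'
python3 -m jog '[1,-0.02,-0.046,0,0,0,0, 1,-0.02,-0.046,0,0,0,0, 1,-0.02,-0.046,0,0,0,0, 1,-0.02,-0.046,0,0,0,0, 1,-0.02,-0.046,0,0,0,0, 1,-0.018,-0.045,0,0,0,0, 1,0,0,0,0,0,0]'
python3 w.py pics/w3.png beaker_pink_center:.4666:.2526 holder_blue_seat:.4725:.2597
python3 - <<'E'
from fit import *
P=[shot(n) for n in ('scene','side')]
vs=[(p,o,best('beaker_yellow_center',p)) for p,o in P]
print(locate('beaker_yellow_center',[v for v in vs if v[2] is not None],[.644,-.158]))
E
```

```text
t: 10.38
tool_pos: [0.5842, -0.0194, 0.2331]
tool_rot: [3.141, -0.0, 0.007]
contact_force: [0.2, 0.5, 0.8]
opening: 0.0852
t: 11.25
tool_pos: [0.4643, 0.2568, 0.2303]
tool_rot: [-3.141, -0.008, 0.0]
contact_force: [0.1, -1.8, -0.3]
opening: 0.0855
t 11.25 tcp [0.4643 0.2568 0.2303]
beaker_pink_center [0.4664 0.257 ] res [ 0.4 -0.  -0.4] box [257. 176.  63.  62.] tool shift x 0.0021 y -0.0002
holder_blue_seat [0.4662 0.2567] res [-0.4  0.   0.4] box [257. 153.  76.  57.] tool shift x 0.0019 y 0.0001
(array([ 0.64599044, -0.1544829 ]), array([-0.27419888, -1.90867784, -0.1232746 , -0.36001761, -3.4080131 ,
        0.84187786]))
```

View pics/w3.png

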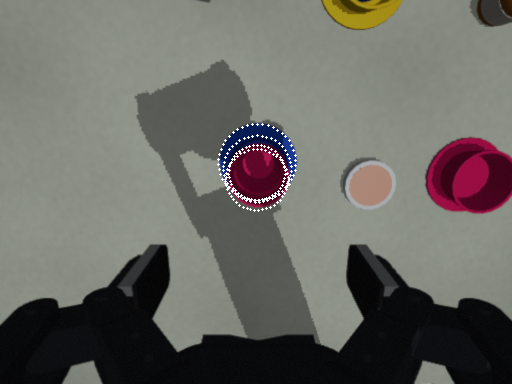

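```bash
python3 -m jog '[1,0.002,0,0.03,0,0,0, 1,0,0,0.04,0,0,0, 1,0,0,0.04,0,0,0, 1,0,0,0.035,0,0,0, 1,0,0,0.02,0,0,0, 1,0,0,0.0145,0,0,0, 1,0,0,0,0,0,0]'
python3 -m jog '[0.2,0,0,0,0,0,0, 0.2,0,0,0,0,0,0, 0.2,0,0,0,0,0,0, 0.2,0,0,0,0,0,0, 0.2,0,0,0,0,0,0, 0.2,0,0,0,0,0,0]' 30
```

```text
t: 12.48
tool_pos: [0.4672, 0.2539, 0.0498]
tool_rot: [3.141, -0.001, -0.003]
contact_force: [0.4, 1.6, 0.6]
opening: 0.0854
t: 13.22
tool_pos: [0.4688, 0.2551, 0.0525]
tool_rot: [-3.141, -0.001, -0.004]
contact_force: [-0.8, 0.2, 5.9]
opening: 0.06
```

```bash
python3 -m jog '[0.2,0,0,-0.01,0,0,0, 0.2,0,0,-0.03,0,0,0, 0.2,0,0,-0.05,0,0,0, 0.2,0,0,-0.05,0,0,0, 0.2,-0.0025,0.052,0,0,0,0, 0.2,-0.0025,0.052,0,0,0,0, 0.2,-0.0025,0.052,0,0,0,0, 0.2,-0.0025,0.052,0,0,0,0, 0.2,-0.0025,0.052,0,0,0,0, 0.2,0,0,0,0,0,0]'
python3 w.py pics/w4.png beaker_pink_center:.454:-.004:0.146 holder_pink_seat:.454:-.006
```

```text
t: 14.48
tool_pos: [0.4547, -0.0081, 0.1908]
tool_rot: [3.141, -0.008, -0.001]
contact_force: [0.1, 1.0, -1.2]
opening: 0.0599
t 14.47 tcp [ 0.4547 -0.0081  0.1908]
beaker_pink_center [ 0.4542 -0.0078] res [-1.4  0.2  1.4] box [257. 262. 150. 151.] tool shift x -0.0005 y -0.0003
holder_pink_seat [ 0.4513 -0.0068] res [-2.5  0.1  2.5] box [256. 168.  80.  73.] tool shift x -0.0034 y -0.0013
```

View pics/w4.png

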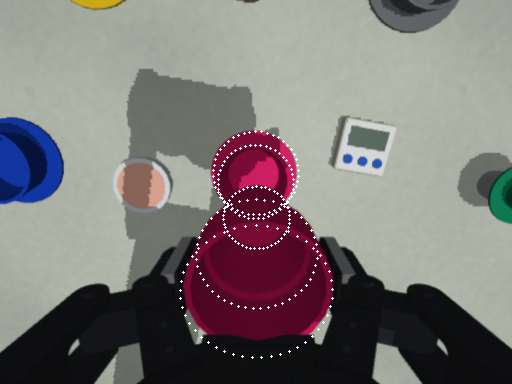

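```bash
python3 -m jog '[0.2,-0.002,-0.001,0.03,0,0,0, 0.2,0,0,0.04,0,0,0, 0.2,0,0,0.035,0,0,0, 0.2,0,0,0.018,0,0,0, 0.2,0,0,0.01,0,0,0, 0.2,0,0,0.004,0,0,0, 0.2,0,0,0.001,0,0,0, 0.2,0,0,0,0,0,0]'
python3 -m jog '[0.2,0,0,0.001,0,0,0, 0.2,0,0,0.001,0,0,0, 0.2,0,0,0,0,0,0]'
```

```text
t: 15.62
tool_pos: [0.4539, -0.0045, 0.0537]
tool_rot: [3.141, 0.001, 0.002]
contact_force: [0.5, -0.1, -0.7]
opening: 0.0599
t: 16.0
tool_pos: [0.4543, -0.0046, 0.0525]
tool_rot: [3.141, 0.0, 0.003]
contact_force: [-1.7, 1.5, 6.2]
opening: 0.0602
```

```bash
python3 -m jog '[1,0,0,0,0,0,0, 1,0,0,0,0,0,0, 1,0,0,0,0,0,0, 1,0,0,0,0,0,0, 1,0,0,-0.03,0,0,0, 1,0,0,-0.05,0,0,0, 1,0,0,-0.06,0,0,0, 1,0.035,-0.026,-0.02,0,0,0, 1,0.035,-0.026,-0.02,0,0,0, 1,0.035,-0.026,0,0,0,0]'
python3 -m jog '[1,0.035,-0.026,0,0,0,0, 1,0.035,-0.026,0,0,0,0, 1,0.037,-0.026,0,0,0,0, 1,0,0,0,0,0,0]'
python3 w.py pics/w5.png beaker_blue_center:.6653:.1496 holder_yellow_seat:.671:.148
```

```text
t: 17.25
tool_pos: [0.5605, 0.0744, 0.2335]
tool_rot: [3.142, 0.0, 0.007]
contact_force: [-0.6, -0.4, 0.7]
opening: 0.0855
t: 17.75
tool_pos: [0.6663, 0.1531, 0.229]
tool_rot: [3.142, 0.003, -0.003]
contact_force: [-1.2, -0.0, -0.1]
opening: 0.0852
t 17.75 tcp [0.6663 0.1531 0.229 ]
beaker_blue_center [0.6654 0.1436] res [-0.1  0.   0.1] box [267. 181.  62.  65.] tool shift x -0.0008 y 0.0095
holder_yellow_seat none
```

View pics/w5.png

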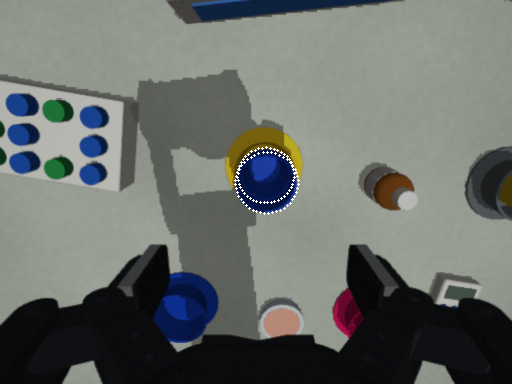

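```bash
python3 -m jog '[1,-0.001,0.0085,0.03,0,0,0, 1,0,0,0.04,0,0,0, 1,0,0,0.04,0,0,0, 1,0,0,0.035,0,0,0, 1,0,0,0.02,0,0,0, 1,0,0,0.014,0,0,0, 1,0,0,0,0,0,0]'
python3 -m jog '[0.2,0,0,0,0,0,0, 0.2,0,0,0,0,0,0, 0.2,0,0,0,0,0,0, 0.2,0,0,0,0,0,0, 0.2,0,0,0,0,0,0, 0.2,0,0,0,0,0,0]' 30
```

```text
t: 18.77
tool_pos: [0.6638, 0.1429, 0.0515]
tool_rot: [3.141, 0.0, -0.001]
contact_force: [0.3, 0.1, 0.7]
opening: 0.0852
t: 19.52
tool_pos: [0.6656, 0.1435, 0.054]
tool_rot: [-3.141, -0.001, -0.005]
contact_force: [-0.5, 1.1, 6.3]
opening: 0.0603
```

```bash
python3 -m jog '[0.2,0,0,-0.01,0,0,0, 0.2,0,0,-0.03,0,0,0, 0.2,0,0,-0.05,0,0,0, 0.2,0,0,-0.05,0,0,0, 0.2,-0.0396,-0.0226,0,0,0,0, 0.2,-0.0396,-0.0226,0,0,0,0, 0.2,-0.0396,-0.0226,0,0,0,0, 0.2,-0.0396,-0.0226,0,0,0,0, 0.2,-0.0396,-0.0226,0,0,0,0, 0.2,0,0,0,0,0,0]'
python3 w.py pics/w6.png beaker_blue_center:.467:.257:0.146 holder_blue_seat:.467:.257
```

```text
t: 20.78
tool_pos: [0.4638, 0.2571, 0.1916]
tool_rot: [3.142, 0.006, -0.001]
contact_force: [0.5, 0.0, -0.8]
opening: 0.0601
t 20.77 tcp [0.4638 0.2571 0.1916]
beaker_blue_center [0.4642 0.2556] res [-0.9  0.2  0.9] box [261. 262. 150. 155.] tool shift x 0.0005 y 0.0014
holder_blue_seat [0.4647 0.2569] res [-0.4  0.   0.4] box [257. 162.  84.  70.] tool shift x 0.0009 y 0.0002
```

View pics/w6.png

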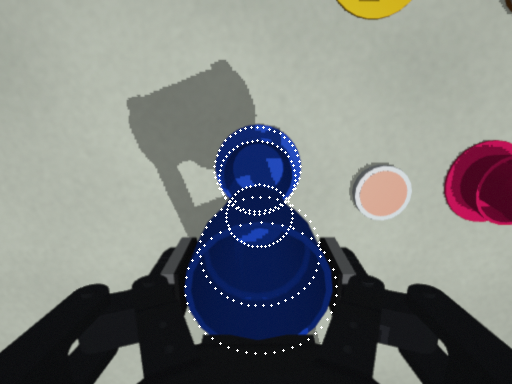

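Beaker held upright, blue holder well aligned. Lower.

```bash
python3 -m jog '[0.2,0.001,-0.001,0.03,0,0,0, 0.2,0,0,0.04,0,0,0, 0.2,0,0,0.035,0,0,0, 0.2,0,0,0.018,0,0,0, 0.2,0,0,0.01,0,0,0, 0.2,0,0,0.004,0,0,0, 0.2,0,0,0.001,0,0,0, 0.2,0,0,0,0,0,0]'
python3 -m jog '[0.2,0,0,0.001,0,0,0, 0.2,0,0,0.001,0,0,0, 0.2,0,0,0,0,0,0]'
```

```text
t: 21.92
tool_pos: [0.4679, 0.2574, 0.0549]
tool_rot: [-3.141, -0.001, -0.003]
contact_force: [-0.3, -0.7, -0.9]
opening: 0.0606
t: 22.3
tool_pos: [0.4683, 0.2575, 0.054]
tool_rot: [-3.141, -0.001, -0.004]
contact_force: [-2.0, -0.2, 6.7]
opening: 0.0602
```

```bash
python3 -m jog '[1,0,0,0,0,0,0, 1,0,0,0,0,0,0, 1,0,0,0,0,0,0, 1,0,0,0,0,0,0, 1,0,0,-0.03,0,0,0, 1,0,0,-0.05,0,0,0, 1,0,0,-0.06,0,0,0, 1,0.02,0.046,-0.02,0,0,0, 1,0.02,0.046,-0.02,0,0,0, 1,0.02,0.046,0,0,0,0]'
python3 -m jog '[1,0.02,0.046,0,0,0,0, 1,0.02,0.046,0,0,0,0, 1,0.02,0.046,0,0,0,0, 1,0.02,0.046,0,0,0,0, 1,0.02,0.046,0,0,0,0, 1,0.018,0.046,0,0,0,0, 1,0,0,0,0,0,0]'
python3 w.py pics/w7.png beaker_yellow_center:.645:-.156
```

```text
t: 23.55
tool_pos: [0.5288, 0.1179, 0.2345]
tool_rot: [-3.141, -0.001, -0.008]
contact_force: [0.3, -0.2, 0.1]
opening: 0.0856
t: 24.42
tool_pos: [0.6456, -0.1599, 0.231]
tool_rot: [3.141, -0.006, -0.001]
contact_force: [0.0, -0.5, -0.5]
opening: 0.0855
t 24.43 tcp [ 0.6456 -0.1599  0.231 ]
beaker_yellow_center [ 0.6447 -0.1575] res [ 0.5 -0.  -0.5] box [255. 180.  63.  64.] tool shift x -0.0008 y -0.0025
```

```bash
python3 -m jog '[1,-0.001,-0.0015,0.03,0,0,0, 1,0,0,0.04,0,0,0, 1,0,0,0.04,0,0,0, 1,0,0,0.035,0,0,0, 1,0,0,0.02,0,0,0, 1,0,0,0.015,0,0,0, 1,0,0,0,0,0,0]'
python3 -m jog '[0.2,0,0,0,0,0,0, 0.2,0,0,0,0,0,0, 0.2,0,0,0,0,0,0, 0.2,0,0,0,0,0,0, 0.2,0,0,0,0,0,0, 0.2,0,0,0,0,0,0]' 30
```

```text
t: 25.4
tool_pos: [0.6439, -0.1549, 0.0512]
tool_rot: [-3.141, -0.001, 0.002]
contact_force: [-0.3, 0.3, -0.5]
opening: 0.0854
t: 26.15
tool_pos: [0.6457, -0.156, 0.0538]
tool_rot: [3.14, 0.0, 0.005]
contact_force: [-0.3, -0.0, 6.6]
opening: 0.0586
```

```bash
python3 -m jog '[0.2,0,0,-0.01,0,0,0, 0.2,0,0,-0.03,0,0,0, 0.2,0,0,-0.05,0,0,0, 0.2,0,0,-0.05,0,0,0, 0.2,0.0045,-0.06,0,0,0,0, 0.2,0.0045,-0.06,0,0,0,0, 0.2,0.0045,-0.06,0,0,0,0, 0.2,0.0045,-0.06,0,0,0,0, 0.2,0.0045,-0.06,0,0,0,0, 0.2,0,0,0,0,0,0]'
python3 w.py pics/w8.png beaker_yellow_center:.668:.147:0.146 holder_yellow_seat:.668:.147
```

```text
t: 27.4
tool_pos: [0.6657, 0.1488, 0.1913]
tool_rot: [-3.141, -0.009, 0.002]
contact_force: [0.1, -0.9, -0.6]
opening: 0.0589
t 27.4 tcp [0.6657 0.1488 0.1913]
beaker_yellow_center [0.6657 0.1485] res [-0.8  0.1  0.8] box [258. 264. 150. 157.] tool shift x 0.0000 y 0.0004
holder_yellow_seat [0.6653 0.1461] res [-1.   0.1  1. ] box [260. 165.  83.  73.] tool shift x -0.0004 y 0.0027
```

View pics/w8.png

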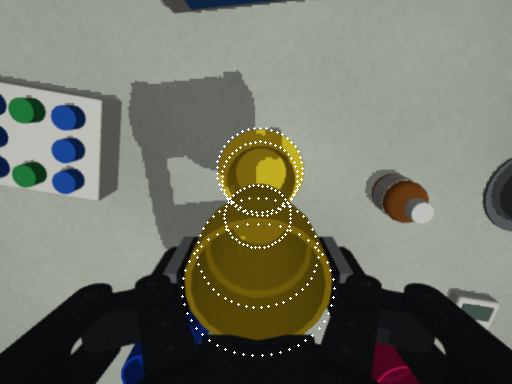

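```bash
python3 -m jog '[0.2,0,0.001,0.03,0,0,0, 0.2,0,0,0.04,0,0,0, 0.2,0,0,0.035,0,0,0, 0.2,0,0,0.018,0,0,0, 0.2,0,0,0.01,0,0,0, 0.2,0,0,0.004,0,0,0, 0.2,0,0,0.001,0,0,0, 0.2,0,0,0,0,0,0]'
python3 -m jog '[0.2,0,0,0.001,0,0,0, 0.2,0,0,0.001,0,0,0, 0.2,0,0,0,0,0,0]'
```

```text
t: 28.55
tool_pos: [0.6675, 0.1438, 0.0551]
tool_rot: [-3.141, -0.001, -0.003]
contact_force: [0.3, -0.3, -0.6]
opening: 0.0587
t: 28.92
tool_pos: [0.6676, 0.1437, 0.0539]
tool_rot: [-3.141, -0.001, -0.003]
contact_force: [-2.7, -1.4, 5.2]
opening: 0.0589
```

```bash
python3 -m jog '[1,0,0,0,0,0,0, 1,0,0,0,0,0,0, 1,0,0,0,0,0,0, 1,0,0,0,0,0,0, 1,0,0,-0.03,0,0,0, 1,0,0,-0.05,0,0,0, 1,0,0,-0.06,0,0,0, 1,-0.023,0.042,-0.02,0,0,0, 1,-0.023,0.042,-0.02,0,0,0, 1,-0.023,0.042,0,0,0,0]'
python3 -m jog '[1,-0.023,0.042,0,0,0,0, 1,-0.023,0.042,0,0,0,0, 1,-0.023,0.042,0,0,0,0, 1,-0.023,0.042,0,0,0,0, 1,-0.023,0.042,0,0,0,0, 1,-0.023,0.042,0,0,0,0, 1,-0.022,0.043,0,0,0,0, 1,0,0,0,0,0,0]'
python3 w.py pics/w9.png filter_center:.437:-.275
```

```text
t: 30.18
tool_pos: [0.5981, 0.0165, 0.2346]
tool_rot: [3.141, 0.001, 0.007]
contact_force: [0.1, 0.1, -1.2]
opening: 0.0849
t: 31.18
tool_pos: [0.4365, -0.2797, 0.2318]
tool_rot: [3.141, -0.007, -0.0]
contact_force: [0.1, -0.3, 0.3]
opening: 0.0853
t 31.18 tcp [ 0.4365 -0.2797  0.2318]
filter_center [ 0.4374 -0.2761] res [ 0.  -0.7 -0.   0.9] box [254. 170.  57.  54.] tool shift x 0.0009 y -0.0036
```

View pics/w9.png

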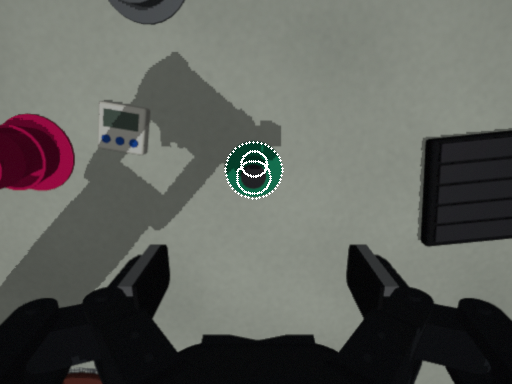

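```bash
python3 -m jog '[1,0.001,-0.003,0.03,0,0,0, 1,0,0,0.04,0,0,0, 1,0,0,0.04,0,0,0, 1,0,0,0.04,0,0,0, 1,0,0,0.02,0,0,0, 1,0,0,0.014,0,0,0, 1,0,0,0,0,0,0]'
python3 -m jog '[0,0,0,0,0,0,0, 0,0,0,0,0,0,0, 0,0,0,0,0,0,0, 0,0,0,0,0,0,0, 0,0,0,0,0,0,0, 0,0,0,0,0,0,0, 0,0,0,0,0,0,0, 0,0,0,0,0,0,0]' 30
```

```text
t: 32.15
tool_pos: [0.4388, -0.2734, 0.047]
tool_rot: [-3.14, -0.002, 0.002]
contact_force: [0.2, 0.4, 0.0]
opening: 0.0855
t: 33.15
tool_pos: [0.4394, -0.2749, 0.0488]
tool_rot: [3.141, 0.0, 0.002]
contact_force: [-0.3, 0.5, 5.1]
opening: 0.0331
```

```bash
python3 -m jog '[0,0,0,-0.01,0,0,0, 0,0,0,-0.03,0,0,0, 0,0,0,-0.05,0,0,0, 0,0,0,-0.05,0,0,0, 0,0.0028,-0.0534,-0.005,0,0,0, 0,0.0028,-0.0534,0,0,0,0, 0,0.0028,-0.0534,0,0,0,0, 0,0.0028,-0.0534,0,0,0,0, 0,0.0028,-0.0534,0,0,0,0, 0,0,0,0,0,0,0]'
python3 w.py pics/w10.png beaker_pink_center:.453:-.006 filter_center:.453:-.006:0.145 holder_pink_seat:.453:-.006
```

```text
t: 34.4
tool_pos: [0.4522, -0.0047, 0.1927]
tool_rot: [-3.141, -0.009, 0.001]
contact_force: [-0.2, 0.2, -1.2]
opening: 0.0332
t 34.4 tcp [ 0.4522 -0.0047  0.1927]
beaker_pink_center [ 0.4553 -0.0028] res [ 0.5 -0.  -0.5] box [255. 172.  72.  45.] tool shift x 0.0031 y -0.0019
filter_center [ 0.4526 -0.0064] res [ 0.2 -1.7 -0.2  1.6] box [260. 248. 119. 121.] tool shift x 0.0004 y 0.0017
holder_pink_seat [ 0.4499 -0.0062] res [-0.2  0.   0.2] box [259. 160.  84.  60.] tool shift x -0.0023 y 0.0016
```

View pics/w10.png

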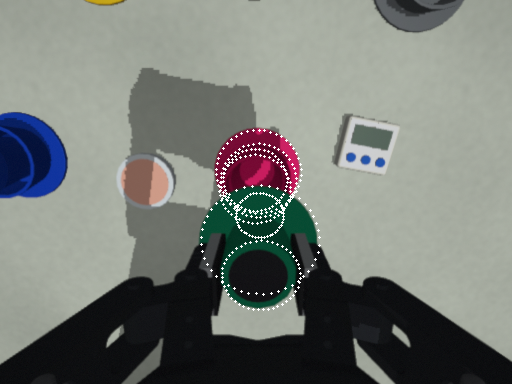

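```bash
python3 -m jog '[0,0.001,-0.001,0.02,0,0,0, 0,0,0,0.02,0,0,0, 0,0,0,0.015,0,0,0, 0,0,0,0.01,0,0,0, 0,0,0,0,0,0,0]'
python3 -m jog '[0,0,0,0.007,0,0,0, 0,0,0,0.007,0,0,0, 0,0,0,0.004,0,0,0, 0,0,0,0.003,0,0,0, 0,0,0,0.002,0,0,0, 0,0,0,0,0,0,0]'
```

```text
t: 35.22
tool_pos: [0.4533, -0.0067, 0.1271]
tool_rot: [-3.141, 0.001, 0.002]
contact_force: [-0.2, 0.2, -0.1]
opening: 0.0331
t: 35.98
tool_pos: [0.4537, -0.0064, 0.1047]
tool_rot: [-3.142, -0.001, 0.0]
contact_force: [1.0, -1.0, 0.1]
opening: 0.033
```

```bash
python3 -m jog '[0,0,0,0.002,0,0,0, 0,0,0,0.0015,0,0,0, 0,0,0,0,0,0,0]'
python3 -m jog '[0,0,0,0.001,0,0,0, 0,0,0,0.001,0,0,0, 0,0,0,0,0,0,0]'
```

```text
t: 36.35
tool_pos: [0.4536, -0.0064, 0.1011]
tool_rot: [-3.142, -0.0, 0.001]
contact_force: [0.2, -0.4, -0.5]
opening: 0.033
t: 36.72
tool_pos: [0.4541, -0.0065, 0.0999]
tool_rot: [3.141, 0.001, 0.001]
contact_force: [-0.5, 0.0, 2.8]
opening: 0.0333
```

```bash
python3 -m jog '[0,0,0,0.0005,0,0,0, 1,0,0,0,0,0,0, 1,0,0,0,0,0,0, 1,0,0,0,0,0,0, 1,0,0,0,0,0,0, 1,0,0,-0.03,0,0,0, 1,0,0,-0.05,0,0,0, 1,0,0,-0.05,0,0,0, 1,-0.02,0,-0.03,0,0,0, 1,0,0,0,0,0,0]'
cat > chk.py <<'E'
from fit import *
P=[shot(n) for n in ('scene','side')]
for k in names[:3]+['filter_center','bottle_center','dish_center']:
    vs=[(p,o,best(k,p)) for p,o in P]; vs=[v for v in vs if v[2] is not None]
    if not vs: print(k,'none'); continue
    x,f=locate(k,vs,atz(vs[0][0],vs[0][2][:2],.03)[:2],.051 if 'filter' in k else None,'LTR' if 'filter' in k else None)
    print(k,x.round(4),f.round(1))
w,o=shot('wrist')
im=[cv2.resize(P[0][0]['image'][110:320,110:430],(480,315)),cv2.resize(P[1][0]['image'][100:300,170:350],(283,315))]
cv2.imwrite('pics/f1.png',np.hstack(im)); cv2.imwrite('pics/f2.png',w['image'])
E
python3 chk.py
```

```text
t: 37.98
tool_pos: [0.4348, -0.0067, 0.2622]
tool_rot: [3.14, 0.0, 0.01]
contact_force: [0.2, 0.4, -1.1]
opening: 0.0851
beaker_pink_center [ 0.463  -0.0018] [ -0.1 -10.4  -0.3  -0.7 -20.    6. ]
beaker_blue_center [0.4711 0.2593] [  0.2   0.6  -1.3 -13.3  -4.3   0.3]
beaker_yellow_center [0.4718 0.098 ] [  4.7 -92.9   0.1   0.4  23.9   2.4]
filter_center [ 0.4566 -0.0067] [ 0.1 -0.2  0.5 -0.4  0.7  1.3]
bottle_center [ 0.6406 -0.0022] [ 0.4 -0.2 -1.3  0.1 -2.9 -6.   1.4  0.4]
dish_center [0.4437 0.1204] [-1.9 -0.6  1.3  2.  -4.8 -2.4  0.7  4.1]
```

View pics/f1.png

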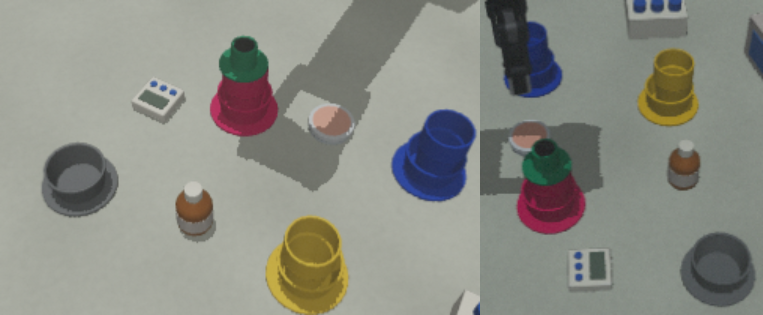

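View pics/f2.png

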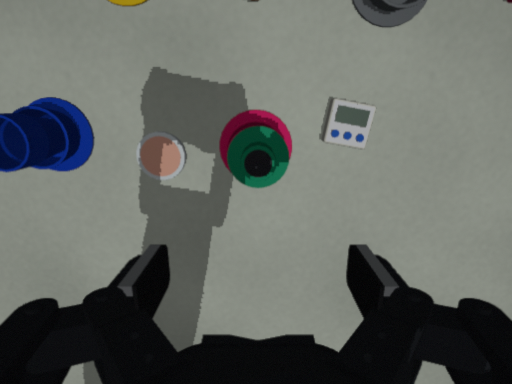

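```bash
python3 - <<'E'
from fit import *
p,o=shot('scene')
for b in ctrl.boxes_of('beaker_yellow_center',p)[:2]: print(b['p'],locate('beaker_yellow_center',[(p,o,b['box'])],[.666,.147]))
print(ctrl.get_obs()['t'],ctrl.finish_job())
E
```

```text
0.85 (array([0.67229063, 0.1479152 ]), array([ 0.44716142,  0.0283478 , -0.42341029]))
0.55 (array([0.49556786, 0.00781773]), array([-0.77801515, -0.04130896,  0.78101403]))
the job is handed in; nothing more can be done
38.825 None
```

I moved all three beakers into the holders of their own colour, seated the green filter insert in the pink beaker, and handed the job in at 38.8 s of the 131 s allowed. I parked the yellow beaker in the grey holder while I moved pink and then blue, then moved it to the yellow holder. Each part was lowered until about 3–7 N of contact showed at the expected height, then released.

**Last checks that agreed**
- **Pictures:** all three beakers stand upright in the matching holders, the grey holder is empty, and the gripper is clear of everything.
- **Filter insert:** a model with the insert seated on the rim fitted the scene and side pictures to within 1.3 pixels.
- **Blue beaker:** its scene-camera fit agreed to about 1 pixel.
- **Yellow beaker:** a fresh scene-camera fit put it about 7 mm from my best wrist reading of the holder, and about 1 mm from the first scene and side reading.
- **Bottle and dish:** they came out within about 1 mm and 4 mm of where they were at the start, which is within measurement error.

**Checks that disagreed**
- **Pink beaker:** the final position fit was poor (errors up to 20 pixels). The filter flange covers its rim and the holder is the same colour. I relied on the placing pose and the pictures instead.
- **Blue beaker, side camera:** the gripper partly blocked it, so that fit was off by up to 13 pixels.
- **Yellow beaker, first combined fit:** it mixed in a false detection and gave a wrong position. The fresh scene-camera fit replaced it.

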